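# Close the drill cover on a medallion jig

## Task

One of the four castings in the drill jig still has its sprue on, so the jig cannot be closed: lift that one out and put it in the white porcelain dish, leaving the other three in their nests. Then fit the drill cover on the jig, feeling it about until it drops over the two dowel pins that it hides, and press it down against the springs until it is flush on the jig all round. Finish while still holding it pressed down; do not let go, and leave the bur block, bur case and key alone.

Things in the scene. Friction and masses are not known exactly. Their poses are not given: they have to be found in the camera images.
- jig: Drill jig, fixed on the bench: dark steel foot 96 x 150 x 8 mm (x, y, height) under an aluminium block 76 x 130 mm whose flat top is 24 mm above the bench. Origin: centre of its underside, z up, y along its length. Four round nests, 31.5 mm wide, 5.5 mm deep, at x = +-18, y = +-22 mm, a casting in each. Dowel pins at x = 0, y = +-54 mm.
- pin0 (a point): Tip of the dowel pin at the jig's -y end, 34 mm above the bench. The steel pin is 8 mm thick and stands 10 mm out of the jig's top: straight for 6 mm, then tapered to a 3 mm tip.
- pin1 (a point): Tip of the like dowel pin at the jig's +y end.
- plunger0 (a joint): Travel in m of a spring plunger in the jig's top, at x, y = (-28, -46) mm: a steel tip 8 mm thick. At 0 it stands 3.5 mm above the top and carries the cover that high; 0.0035 is pressed level with the top. It pushes up with 4 N at 0, 7 N when level. The two together outweigh the cover: closing it takes about 8 to 12 N of push, and it rises if let go.
- plunger1 (a joint): The like spring plunger at x, y = (28, 46) mm in the jig's frame.
- cover: Drill cover, loose, flat on the bench: aluminium plate 76 x 130 x 15 mm (x, y, height), 0.27 to 0.53 kg, four steel drill bushings on top. Origin: centre of its underside, z up, y along its length. Two blind holes in its underside, unseen from above, 9.5 mm wide, 11.5 mm deep, at x = 0, y = +-54 mm; it fits either way round. Closed, its origin is 24 mm above the jig's.
- cover_handle (a point): Middle of the bar of the cover's black bow handle, 46 mm above the cover's underside, over its centre. The bar is 12 mm thick (cover's x), 64 mm long (y) and 14 mm high, from 24 to 38 mm above the plate's top, on a leg at each end with 44 mm free between them.
- sprued: The casting to be taken out: a bronze-coloured disc 30 mm across and 4 mm thick, 40 g, with a straight round sprue 9 mm thick and 30 mm tall standing up from its centre. Origin at the centre of the disc's underside, z up along the sprue. It lies in one of the jig's four nests, its underside 18.5 mm and the sprue's top 52.5 mm above the bench; the sprue stands 28.5 mm out of the jig's top.
- sprue_top (a point): Centre of the top end of the sprue, 34 mm above the disc's underside.
- casting_a: A sound casting: the same disc, 30 mm across and 4 mm thick, without a sprue, its upper face 1.5 mm below the jig's top. Origin at the centre of its underside. It stays in its nest.
- casting_b: A second sound casting, the same.
- casting_c: A third sound casting, the same.
- dish: Round white porcelain dish, loose, 0.3 kg, 112 mm across its rim and 34 mm high, flaring outwards, wall 4 mm, inner floor 5 mm above the bench and about 84 mm across. Origin at the centre of its underside. Dish and cover lie on either side of the jig, either one left or right.
- bur_block: Wooden block 110 x 150 x 40 mm stuck full of steel burs, 65 mm high in all. Not part of the work.
- bur_case: Small flat cream plastic case, 34 x 58 x 10 mm. Not part of the work.
- key: Flat steel key with a dark wooden tag, 85 mm long and 4 mm thick. Not part of the work.
There are look-alikes about, which are no part of the job. What is shaped like the cover but green is not meant.

How it is judged:
On the way, in this order (a step that is already met when the one before it is completed fails the run):
1. the casting with the sprue lies in the dish, at rest (horizontal distance between sprued and dish below 0.047 m and height (world z) of sprued below 0.034 m and linear speed of sprued below 0.05 m/s and contact force between the fingers and sprued below 0.1 N), for 0.2 s.
2. the cover has dropped over both dowel pins (horizontal distance between cover and jig below 0.003 m and angle between the y axis of cover and the y axis of jig, either way round below 0.06 rad and z of cover in the frame of jig below 0.03 m), for 0.1 s.
At the end, for the whole second after the job is handed in: Cover on both pins and flush: within 1.3 mm of fully down, 3 mm sideways, 0.05 rad of yaw, 0.02 rad of tilt, the fingers still bearing on it with over 3 N. The sprued casting lies in the upright dish; the three sound ones are in their nests, moved under 6 mm (z of cover in the frame of jig below 0.0253 m and horizontal distance between cover and jig below 0.003 m and angle between the y axis of cover and the y axis of jig, either way round below 0.05 rad and angle between cover's own z axis and vertical below 0.02 rad and contact force between the fingers and cover above 3 N and horizontal distance between sprued and dish below 0.047 m and height (world z) of sprued below 0.034 m and angle between dish's own z axis and vertical below 0.1 rad and distance of each of casting_a, casting_b, casting_c from where it was at the start of the episode below 0.006 m); the arm keeps its last pose, push and grip.
It fails at once if the bur block is pushed more than 20 mm (distance of bur_block from where it was at the start of the episode above 0.02 m).
It fails at once if the bur case is pushed more than 20 mm (distance of bur_case from where it was at the start of the episode above 0.02 m).
It fails at once if the key is pushed more than 20 mm (distance of key from where it was at the start of the episode above 0.02 m).
It also fails if it takes over 51 s, if anything falls off the work surface, if the arm or the gripper's body presses on something with over 40 N, if the wrist force passes 120 N, or if a joint passes its speed limit or range.

## Robot

A 7-joint arm with a two-finger parallel gripper is mounted at the origin on the work surface. World frame = base frame: x ahead of the robot, y to its left, z up, the work surface at z = 0. Lengths are in m, angles in rad, forces in N, time in s.
With the tool pointing down it reaches from about 0.425 to 0.875 m from the base axis. Payload 8.4 kg.
Tool frame: the origin (TCP) lies on the centre line of the jaws, within the pads' length; the fingertips stand 11 mm ahead of it and the grasp point (between the pads) lies 8 mm behind it (bot.tip_reach is the distance from the TCP to the fingertips, in m); z points along the fingers, y is the line along which they close (so a half turn about z gives the same grasp; the last joint's range is limited). The gripper opens to 85 mm and grips with 20 to 120 N. Pads are 22 mm wide; open, the fingers measure 114 mm over their backs; the gripper's body (76 mm by 85 mm) begins 54 mm behind the grasp point. The pads swing forward as they close: fully open they stand 13 mm farther back than shut.
Start: joints at [1.095, 0.333, 0.04, 1.465, -0.013, 1.343, -0.059], TCP at [0.239, -0.604, 0.22] pointing down, gripper open.
Joint ranges: [-2.58, 2.58], [-0.38, 2.09], [-1.3, 1.39], [0.25, 2.4], [-1.5, 4.64], [0.08, 2.09], [-2.65, 2.65]. Speed limits (rad/s): [2.22, 2.22, 2.79, 2.79, 3.14, 3.14, 3.14].

## Interface

Orientations are given as a 3x3 rotation matrix whose columns are the frame's x, y, z axes.
In Python, from workcell import bot gives the robot as it stands. Calls block until the motion is done:
- bot.move_ptp(position, orientation): joint-space move of the TCP to a pose.
- bot.movel(position, frame=None, speed=0.15, f_stop=None): straight line of the TCP; frame=None keeps the orientation; speed is the mean speed in m/s. With f_stop (N) it stops when the force on the tool has changed by that much, and returns True; else False.
- bot.move_j(angles): joint-space move.
- bot.ungrasp() and bot.gripper_close(newtons=None): open the fingers fully, or close them until they stop; newtons is the grip in N (None keeps the last).
- bot.wait(seconds).
- bot.solve_ik(position, orientation): joint angles nearest the present ones, or None.
- bot.grab_frame(name): name is "scene" or "top" or "wrist"; returns the picture (480x640x3 uint8, red, green, blue); there is no depth.
- bot.camera_params(name): a dict with "camera_matrix" (3x3 intrinsics, pixels), "dist" ([k1, k2, p1, p2, k3] as OpenCV has them; the pictures are not rectified), "eye" and "rotation" of the camera in the world. Camera axes: x right, y up, looking along -z (the intrinsics and any distortion apply to the point x, -y, -z); pixel columns grow to the right and rows downward; lengths in m; the calibration is good to about 2 mm. A picture is of the moment at which its call begins: read the wrist's pose just before it. camera_params takes no time and is no camera call; for the wrist camera it gives the pose at the moment of the call.
A pose or a line that the arm cannot do raises bot.IKError and nothing moves.
- bot.close_job(): hands the job in; it is judged then, once.
Trained networks look in the newest picture that a camera, given by its name, has taken for a name from the list of things; names that differ only in an ending like _2 or _b are one class to them, and where a whole thing is asked for, a point or a joint stands for the part that bears it (a point fixed in the world has none). Each returns a list of dicts, best first, with "p" (0 to 1); they miss things now and then, are a little off and sometimes report something else, mostly with a low value. They report only what shows in the picture. A call takes as long as a camera call. They do not tell look-alikes from the thing itself.
- bot.find_in(camera, label): "centre" ([x, y, z] in m, in the coordinates of the camera as it stood for that picture, good to about 4 mm: the middle of the surface that is visible of it).
- bot.silhouettes(camera, label): "pixels" (480x640 bool, what is visible of it).
- bot.spot_point(camera, label): "centre" ([x, y, z] in m, in the coordinates of the camera as it stood for that picture, good to about 4 mm: a listed point, or the origin of a listed thing).
Readings, each from a call of its own:
- bot.current_t(): time.
- bot.current_qpos(): joint angles.
- bot.current_joint_velocities(): joint speeds.
- bot.current_effort(): joint torques, N m.
- bot.current_tool_pos(): TCP position.
- bot.current_ee_rot(): TCP orientation.
- bot.current_ft_force(): force on the tool from outside, world axes, zero at the start.
- bot.current_torque(): the same for the moment, N m.
- bot.current_grip_width(): finger opening in m.
- bot.current_finger_force(): force on a finger pad.
Only numpy, scipy, OpenCV 4.12 (cv2) and the standard library are available. Lean on these libraries where they do the work, as an engineer would, in place of code of your own. Each camera call takes 0.05 s, during which the arm holds its last target. There are 200 camera calls.

## Working session

There is one attempt and no reset: what is moved stays moved. The work goes in short steps, each a Python script; the robot and the scene stay as the last script left them, time stands still between calls to the robot, and variables do not carry over. Pictures are saved under pics/ and viewed, at most 10 in all, crops included, and the job is handed in when it is done.

```bash
ls; mkdir -p pics
cat > h.py <<'E'
import numpy as np, cv2
from workcell import bot
def cam(n):
    c=bot.camera_params(n); return {k:np.array(v,float) for k,v in c.items() if k in("camera_matrix","dist","eye","rotation")}
def w(c,p): return c["eye"]+c["rotation"]@np.array(p)
def ray(c,uv):
    x,y=cv2.undistortPoints(np.array([[uv]],float),c["camera_matrix"],c["dist"])[0,0]
    d=c["rotation"]@np.array([x,-y,-1]); return d/np.linalg.norm(d)
def onz(c,uv,z):
    d=ray(c,uv); return c["eye"]+d*(z-c["eye"][2])/d[2]
def tri(obs):
    A=np.zeros((3,3));b=np.zeros(3)
    for c,uv in obs:
        d=ray(c,uv);P=np.eye(3)-np.outer(d,d);A+=P;b+=P@c["eye"]
    return np.linalg.solve(A,b)
def proj(c,p):
    q=c["rotation"].T@(np.array(p)-c["eye"]); q=q*[1,-1,-1]
    return cv2.projectPoints(q.reshape(1,1,3),np.zeros(3),np.zeros(3),c["camera_matrix"],c["dist"])[0].ravel()
def save(n,im): cv2.imwrite("pics/"+n,im[...,::-1])
def R(a): # tool down, tool y axis (closing) at world angle a
    y=np.array([np.cos(a),np.sin(a),0]);z=np.array([0,0,-1.]);return np.column_stack([np.cross(y,z),y,z])
E
python3 - <<'E'
from h import *
for n in("scene","top"):
    im=bot.grab_frame(n);save(n+"0.png",im);c=cam(n);print(n,c["eye"].round(3))
    for l in("jig","cover","dish","sprued","bur_block","bur_case","key","cover_handle","casting_a"):
        print(l,[(d["p"].__round__(2),w(c,d["centre"]).round(3)) for d in bot.find_in(n,l)[:4]])
    for l in("sprue_top","cover_handle","pin0","pin1","jig","cover","dish"):
        print("pt",l,[(d["p"].__round__(2),w(c,d["centre"]).round(3)) for d in bot.spot_point(n,l)[:4]])
print(bot.current_t(),bot.current_ee_rot().round(2))
E
```

```text
pics
scene [1.188 0.298 1.083]
jig [(0.92, array([0.576, 0.026, 0.025]))]
cover [(0.96, array([0.361, 0.011, 0.016])), (0.65, array([ 0.443, -0.308,  0.015])), (0.48, array([0.574, 0.05 , 0.021]))]
dish [(0.72, array([0.47 , 0.275, 0.007]))]
sprued [(0.62, array([0.541, 0.04 , 0.025]))]
bur_block [(0.81, array([0.688, 0.299, 0.031])), (0.23, array([ 0.444, -0.309,  0.018]))]
bur_case [(0.64, array([ 0.736, -0.143,  0.009]))]
key [(0.53, array([ 0.621, -0.349,  0.002])), (0.29, array([0.685, 0.301, 0.034]))]
cover_handle [(0.95, array([0.362, 0.006, 0.014])), (0.67, array([ 0.446, -0.308,  0.017])), (0.37, array([0.572, 0.05 , 0.027]))]
casting_a [(0.64, array([0.553, 0.002, 0.024])), (0.62, array([0.572, 0.052, 0.022])), (0.44, array([0.576, 0.026, 0.022])), (0.41, array([0.586, 0.01 , 0.017]))]
pt sprue_top [(0.65, array([0.534, 0.041, 0.052]))]
pt cover_handle [(0.69, array([ 0.436, -0.316,  0.046])), (0.63, array([0.348, 0.001, 0.046]))]
pt pin0 [(0.9, array([0.544, 0.071, 0.033])), (0.83, array([ 0.576, -0.028,  0.033]))]
pt pin1 [(0.9, array([0.544, 0.071, 0.033])), (0.83, array
[... 871 characters left out ...]
47, array([0.574, 0.053, 0.025]))]
pt sprue_top [(0.64, array([0.542, 0.038, 0.051]))]
pt cover_handle [(0.7, array([ 0.44 , -0.315,  0.053])), (0.56, array([ 0.353, -0.001,  0.044]))]
pt pin0 [(0.71, array([ 0.58 , -0.029,  0.035])), (0.65, array([0.546, 0.081, 0.035])), (0.53, array([ 0.642, -0.337,  0.004]))]
pt pin1 [(0.71, array([ 0.58 , -0.029,  0.035])), (0.65, array([0.546, 0.081, 0.035])), (0.53, array([ 0.642, -0.337,  0.004]))]
pt jig [(0.6, array([ 0.565,  0.026, -0.002]))]
pt cover [(0.77, array([ 0.354,  0.003, -0.   ])), (0.76, array([ 0.439, -0.314, -0.001]))]
pt dish [(0.98, array([ 0.481,  0.281, -0.001]))]
1.7 [[ 0.93  0.37  0.  ]
 [ 0.37 -0.93  0.  ]
 [ 0.   -0.   -1.  ]]
```

View pics/top0.png

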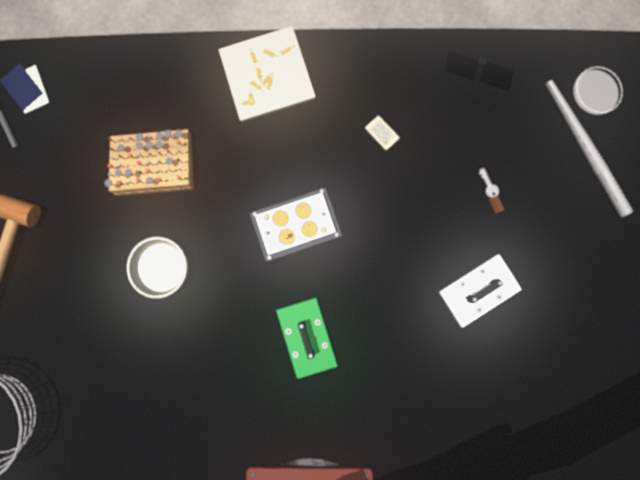

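View pics/scene0.png

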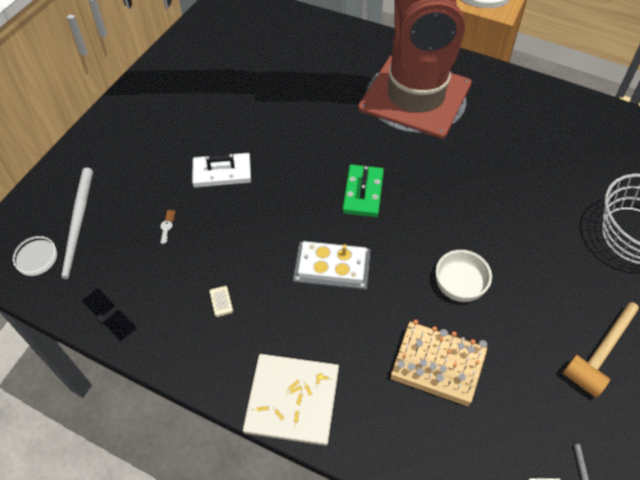

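The picture shows the sprued casting at top (288,237), the aluminium cover at (480,290) (the green look-alike is at (307,338)), and the white dish with inner floor at (157,267) (the pale lid at (598,90) is on the far right beyond the key). The candidates: silver (480,290) is the cover because it isn't green. The walled bowl (157,267) is the dish, lying across the jig from the cover. I'll confirm from close by with the wrist camera on the way.

Run:
```python
from h import *
def yawmask(c,m,z):
    m=(m*255).astype('uint8'); cn=max(cv2.findContours(m,0,1)[0],key=cv2.contourArea).reshape(-1,2)
    P=np.array([onz(c,u,z)[:2] for u in cn.astype(float)],'float32')
    r=cv2.minAreaRect(P*1000); return r
bot.grab_frame("top");c=cam("top")
for d in bot.silhouettes("top","cover")[:2]: print(yawmask(c,d["pixels"],.015))
for a in (.36,.36+np.pi,.36-np.pi): pass
ja=np.arctan2(.107,-.0335)-np.pi/2   # jig x axis
print("jig x angle",ja)
for nm,p,al in(("cover",[.44,-.314,.2],[.45+k*np.pi for k in(-1,0,1)]+[.55+np.pi]),("jig",[.56,.024,.2],[ja,ja+np.pi]),("dish",[.48,.28,.2],[ja,ja+np.pi])):
    for a in al:
        q=bot.solve_ik(p,R(a)); print(nm,round(a,2),None if q is None else np.round(q,2))
```

```text
((439.87109375, -313.4588928222656), (79.51425170898438, 135.19131469726562), 31.90677833557129)
((354.19134521484375, 4.80035400390625), (129.8022918701172, 76.7510757446289), 17.422035217285156)
jig x angle 0.30341692472274406
cover -2.69 [ 0.58  0.13 -0.05  1.76  0.01  1.26 -2.16]
cover 0.45 [ 0.86  0.15 -0.35  1.74  0.05  1.26  0.94]
cover 3.59 [ 0.58  0.13 -0.05  1.76  0.01  1.26 -2.16]
cover 3.69 [ 0.59  0.13 -0.05  1.76  0.01  1.26 -2.06]
jig 0.3 [ 0.46  0.23 -0.67  1.69  0.14  1.28  0.07]
jig 3.45 [-1.18  0.4   1.34  1.76 -0.41  1.31 -2.58]
dish 0.3 [ 0.42  0.43 -1.29  1.68  0.42  1.36 -0.63]
dish 3.45 [ 0.31  0.33 -1.1   1.68  0.3   1.31  2.6 ]
```

Run:
```python
from h import *
def go(p,a,q1,f=None):
    q=np.array(bot.current_qpos())
    s=[q1,.13,0,1.76,0,1.26,((a+q1+1.57)%np.pi)-1.57]
    bot.move_j(s); bot.move_ptp(p,R(a)); print(np.round(bot.current_qpos(),2),bot.current_t())
go([.44,-.313,.22],.557,.62)
ims=[]
c=cam("wrist");im=bot.grab_frame("wrist");ims.append(im)
print("eye",c["eye"],[(d["p"].__round__(2),w(c,d["centre"]).round(3)) for d in bot.spot_point("wrist","cover_handle")])
print(bot.find_in("wrist","cover")[:1])
go([.56,.024,.22],.303,-.04)
c=cam("wrist");im=bot.grab_frame("wrist");ims.append(im)
for l in("sprue_top","pin0"):print(l,[(d["p"].__round__(2),w(c,d["centre"]).round(3)) for d in bot.spot_point("wrist",l)])
np.save("w1.npy",im);np.save("w1c.npy",c,allow_pickle=True)
save("wr.png",np.hstack([cv2.resize(i,(400,300)) for i in ims]))
```

```text
[ 0.57  0.11 -0.04  1.73  0.    1.3   1.09] 3.3
eye [ 0.40263997 -0.25237921  0.37510713] [(0.89, array([ 0.44 , -0.318,  0.047]))]
[{'centre': [-0.0009, 0.0409, -0.3655], 'p': 0.98}]
[-0.09  0.15 -0.03  1.68  0.01  1.3   0.18] 4.9583
sprue_top [(0.67, array([0.538, 0.037, 0.053])), (0.36, array([0.549, 0.002, 0.018]))]
pin0 [(0.96, array([0.542, 0.078, 0.038])), (0.67, array([ 0.582, -0.026,  0.033]))]
```

View pics/wr.png

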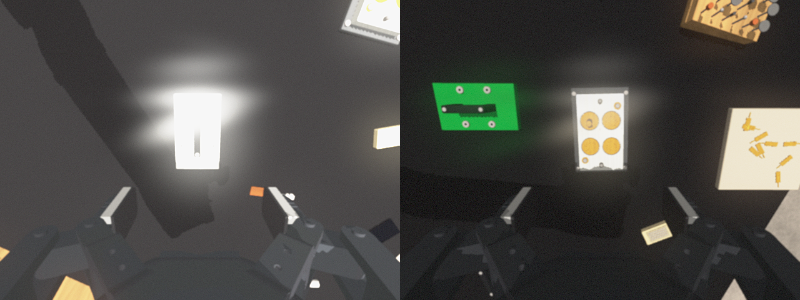

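Left half: the silver cover is at (197,130), overexposed. Right half: the jig is at (600,130) with the sprue on the upper-left casting near (590,121), and the green look-alike is at (476,106). I'll confirm with an enlarged crop.

Run:
```python
from h import *
im=np.load("w1.npy");save("crop.png",cv2.resize(im[130:285,260:380],None,fx=3.8,fy=3.8,interpolation=cv2.INTER_CUBIC))
```

```text
(no output)
```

View pics/crop.png

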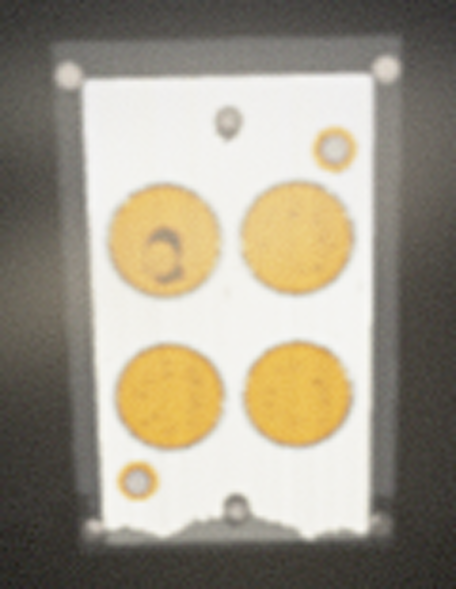

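The crop shows the sprue standing on the upper-left casting (sprue top at crop (158,255)), the pins at (229,120) and (236,510), the plungers at (335,149) and (138,481), and three plain discs. I'll fit the jig pose to these.

```bash
cat >> h.py <<'E'
from scipy.optimize import least_squares
def fitjig(c,feats,x0,freez=True):
    # feats: list of (jig xyz, pix)
    def f(v):
        x,y,z,a=v; Rz=np.array([[np.cos(a),-np.sin(a),0],[np.sin(a),np.cos(a),0],[0,0,1]])
        return np.concatenate([proj(c,Rz@np.array(P)+[x,y,z*freez])-u for P,u in feats])
    r=least_squares(f,x0); return r.x,np.abs(r.fun).max()
def go(p,a,q1):
    bot.move_j([q1,.13,0,1.76,0,1.26,((a+q1+1.57)%np.pi)-1.57]); bot.move_ptp(p,R(a))
E
python3 - <<'E'
from h import *
c=np.load("w1c.npy",allow_pickle=True).item()
px=lambda u:np.array(u)/3.8+[260,130]-.4
# crop up = world +y(pin at y=.078)
F=[((-.018,.022,.0225),px((165,240))),((.018,.022,.0225),px((298,237))),((-.018,-.022,.0225),px((170,396))),((.018,-.022,.0225),px((298,394))),
((.028,.046,.0275),px((335,149))),((-.028,-.046,.0275),px((138,481))),((0,.054,.034),px((229,120))),((0,-.054,.034),px((236,508)))]
for fz in(True,False):print(fitjig(c,F,[.56,.024,0,.303],fz))
v,_=fitjig(c,F,[.56,.024,0,.303]); s=px((158,255)); print("sprue top @.0525",onz(c,s,.0525))
a=v[3];print("nest",v[:2]+[-.018*np.cos(a)-.022*np.sin(a),-.018*np.sin(a)+.022*np.cos(a)])
# second view: nearer, shifted
p=bot.current_tool_pos();bot.movel([.60,-.05,.20],speed=.2)
c2=cam("wrist");im=bot.grab_frame("wrist")
for l in("sprue_top","pin0","jig"):
    D=bot.spot_point("wrist",l)
    for d in D[:2]:
        W=w(c2,d["centre"]);print(l,round(d["p"],2),W.round(4))
        if l=="sprue_top":print(" tri",tri([(c,s),(c2,proj(c2,W))]))
u=proj(c2,[v[0],v[1],.03]);print(u);u=np.clip(u.astype(int),[75,75],[565,405])
np.save("w2o.npy",u);np.save("w2c.npy",c2,allow_pickle=True)
save("crop2.png",cv2.resize(im[u[1]-75:u[1]+75,u[0]-75:u[0]+75],None,fx=4,fy=4,interpolation=cv2.INTER_CUBIC))
E
```

```text
(array([ 0.56202239,  0.02436974, -0.00292803,  0.32128108]), np.float64(1.1760710537748764))
(array([ 0.56183814,  0.02489107, -0.07673585,  0.32133369]), np.float64(1.630600513895729))
sprue top @.0525 [0.53729618 0.04013146 0.0525    ]
nest [0.53799621 0.03955995]
sprue_top 0.77 [0.5382 0.0365 0.05  ]
 tri [0.53686307 0.03746967 0.03725565]
pin0 0.76 [ 0.5829 -0.0242  0.0354]
pin0 0.71 [0.5422 0.0735 0.0374]
jig 0.93 [0.557  0.0234 0.0049]
[304.75548253 130.59673071]
```

View pics/crop2.png

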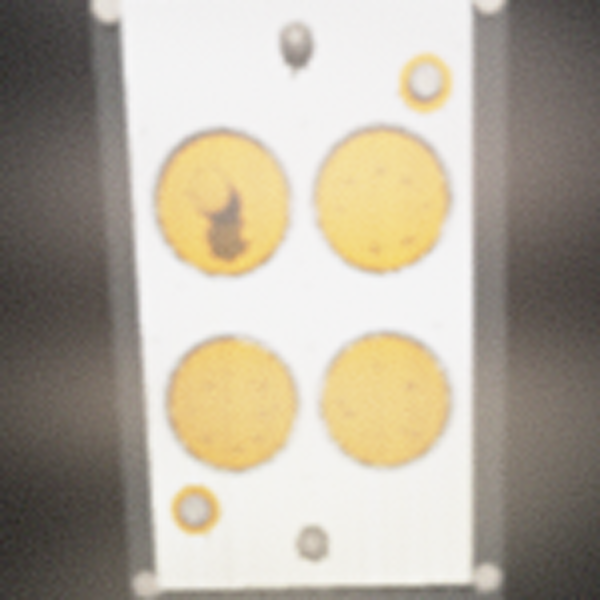

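Same jig, seen more from above: discs at (223,202), (382,199), (232,402), (385,400), sprue top at (207,188), pins at (296,40) and (313,542).

Run:
```python
from h import *
c1=np.load("w1c.npy",allow_pickle=True).item();c=np.load("w2c.npy",allow_pickle=True).item();o=np.load("w2o.npy")
px=lambda u:np.array(u)/4+o-75-.4
K=[(-.018,.022,.0225),(.018,.022,.0225),(-.018,-.022,.0225),(.018,-.022,.0225),(.028,.046,.0275),(-.028,-.046,.0275),(0,.054,.034),(0,-.054,.034)]
U2=[px(u) for u in[(223,202),(382,199),(232,402),(385,400),(426,82),(196,509),(296,38),(313,542)]]
U1=[np.array(u)/3.8+[260,130]-.4 for u in[(165,240),(298,237),(170,396),(298,394),(335,149),(138,481),(229,120),(236,508)]]
print(fitjig(c,list(zip(K,U2)),[.56,.024,0,.32]))
print(fitjig(c,list(zip(K,U2)),[.56,.024,0,.32],False))
for k,a,b in zip(K,U1,U2): print(k,tri([(c1,a),(c,b)]).round(4))
s1=np.array((158,255))/3.8+[260,130]-.4;s2=px((207,188));print("sprue tri",tri([(c1,s1),(c,s2)]),onz(c,s2,.0525),onz(c1,s1,.0525))
```

```text
(array([ 0.56189663,  0.02470863, -0.00212208,  0.32216537]), np.float64(0.6272784859590388))
(array([0.56200873, 0.02462608, 0.00500568, 0.3220057 ]), np.float64(0.8110437222211431))
(-0.018, 0.022, 0.0225) [0.5378 0.04   0.024 ]
(0.018, 0.022, 0.0225) [0.5721 0.0514 0.0232]
(-0.018, -0.022, 0.0225) [ 0.5516 -0.0016  0.0241]
(0.018, -0.022, 0.0225) [0.5859 0.0095 0.0234]
(0.028, 0.046, 0.0275) [0.5741 0.0768 0.0256]
(-0.028, -0.046, 0.0275) [ 0.5501 -0.0281  0.0252]
(0, 0.054, 0.034) [0.5448 0.0759 0.0308]
(0, -0.054, 0.034) [ 0.5792 -0.0271  0.0265]
sprue tri [0.5372597  0.03986887 0.05097066] [0.53743885 0.03974246 0.0525    ] [0.53729618 0.04013146 0.0525    ]
```

Run:
```python
from h import *
a=.322
bot.move_ptp([.5376,.0398,.12],R(a))
print(bot.movel([.5376,.0398,.041],speed=.12,f_stop=15),bot.current_tool_pos())
bot.gripper_close(40);print("w",bot.current_grip_width(),bot.current_finger_force(),bot.current_ft_force())
bot.movel([.5376,.0398,.075],speed=.08)
bot.movel([.5376,.0398,.13],speed=.2)
print("w",bot.current_grip_width(),bot.current_finger_force(),bot.current_t())
bot.movel([.4815,.280,.13],speed=.25)
c=cam("top");bot.grab_frame("top")
for d in bot.spot_point("top","dish")[:1]:print(d["p"],w(c,d["centre"]))
c=cam("wrist");im=bot.grab_frame("wrist");save("dish.png",im)
for d in bot.spot_point("wrist","dish")[:1]:print(d["p"],w(c,d["centre"]))
print(np.round(bot.current_qpos(),2),bot.current_t())
```

```text
False [0.53833081 0.03964006 0.04174054]
w -0.00010072859556434148 3.0846941471099854 [1.46994416 1.02810073 6.50114329]
w 0.00022331943756905391 0.0 9.0667
0.87 [4.80763111e-01 2.78111847e-01 1.46625410e-04]
0.95 [ 0.48548626  0.27516406 -0.00053597]
[-0.41  0.22 -0.22  1.8   0.05  1.13 -0.33] 10.4
```

View pics/dish.png

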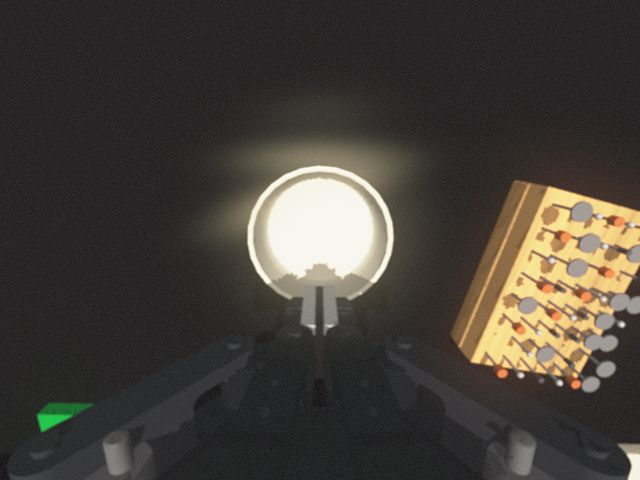

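The picture shows the dish at (320,235) and closed, empty fingers at (320,300): the grasp missed. I'll look at the jig again.

Run:
```python
from h import *
print(bot.tip_reach)
c=cam("wrist");print("tip px",proj(c,bot.current_tool_pos()+np.array([0,0,-.011])))
bot.ungrasp()
bot.movel([.59,-.01,.15],R(.322),speed=.3)
c=cam("wrist");im=bot.grab_frame("wrist");print("tool",bot.current_tool_pos(),bot.current_t())
for d in bot.spot_point("wrist","sprue_top")[:2]:
    W=w(c,d["centre"]);print(d["p"],W,proj(c,W))
print("pred",proj(c,[.5376,.0398,.0525]))
u=proj(c,[.562,.0247,.03]).astype(int);u=np.clip(u,[100,100],[540,380]);print(u)
np.save("w3o.npy",u);np.save("w3c.npy",c,allow_pickle=True)
save("crop3.png",cv2.resize(im[u[1]-100:u[1]+100,u[0]-100:u[0]+100],None,fx=3,fy=3,interpolation=cv2.INTER_CUBIC))
```

```text
0.011
tip px [319.95365066 284.60953237]
tool [ 0.58954325 -0.00776056  0.14984286] 12.4167
0.81 [0.53675532 0.03971574 0.05074163] [271.78315324 156.9705402 ]
pred [272.61174249 157.3335275 ]
[300 184]
```

View pics/crop3.png

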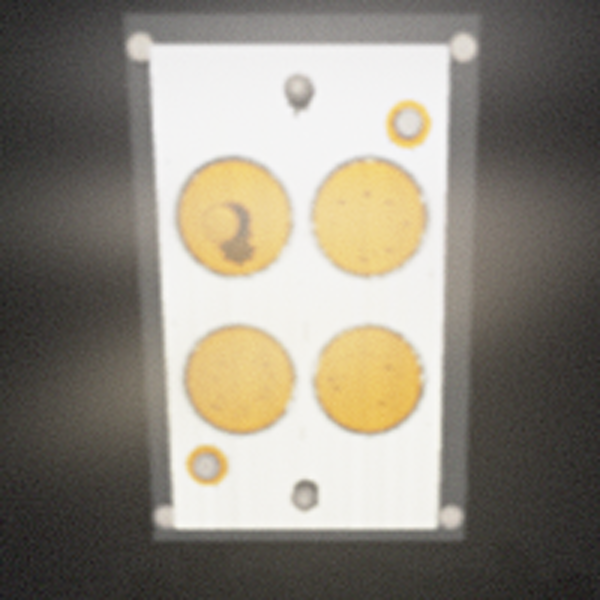

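Crop3 shows the sprue unmoved at (220,222) and all the discs in their nests. I'll retry and record what happens before and after closing.

Run:
```python
from h import *
a=.322
print("ft free",np.round(bot.current_ft_force(),2),bot.current_grip_width())
bot.move_ptp([.5376,.0398,.09],R(a))
bot.movel([.5376,.0398,.041],speed=.08,f_stop=15);bot.wait(.2)
cs=cam("scene");o=proj(cs,[.5376,.0398,.06]).astype(int);cw=cam("wrist");ow=proj(cw,[.5376,.0398,.05]).astype(int)
print(o,ow,bot.current_tool_pos(),np.round(bot.current_ft_force(),2),bot.current_grip_width())
def snap():
    s=bot.grab_frame("scene")[o[1]-50:o[1]+50,o[0]-67:o[0]+67];v=bot.grab_frame("wrist")
    return np.hstack([cv2.resize(s,(400,300),interpolation=cv2.INTER_CUBIC),cv2.resize(v,(400,300))])
A=snap();bot.gripper_close(40)
print(bot.current_grip_width(),bot.current_finger_force(),np.round(bot.current_ft_force(),2),bot.current_tool_pos())
bot.wait(.3);print(bot.current_grip_width(),bot.current_finger_force(),np.round(bot.current_ft_force(),2),bot.current_tool_pos())
save("cmp.png",np.vstack([A,snap()]));print(bot.current_t())
```

```text
ft free [ 0.35  0.45 -0.07] 0.08533937284196565
[345 244] [319 300] [0.53800407 0.03987743 0.04155215] [0.74 1.42 0.18] 0.08539368887652823
0.0002833282556277196 0.13528545387089252 [0.02 0.14 0.68] [0.53780501 0.03985409 0.04122373]
0.00011234827485083633 0.11663459474220872 [ 0.3  -0.82  0.24] [0.53735463 0.03973906 0.0407589 ]
15.1583
```

View pics/cmp.png

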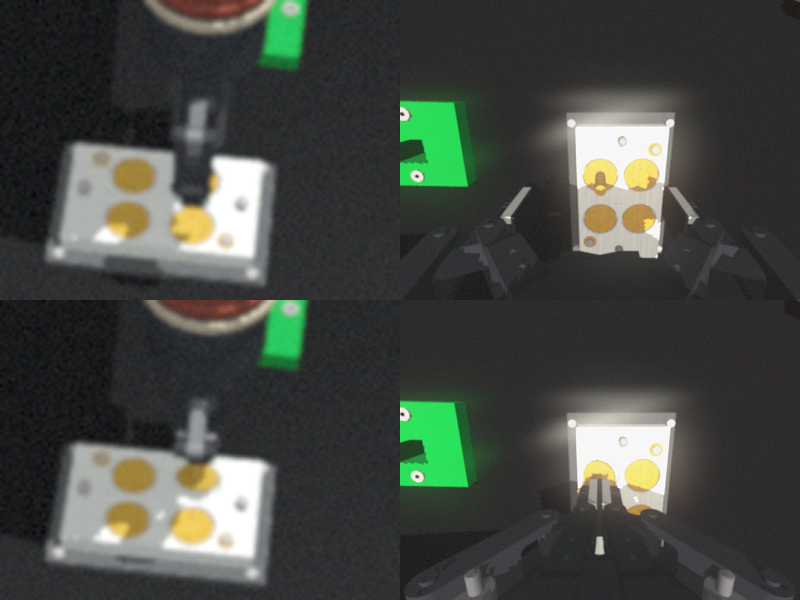

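The fingers close on nothing at the right place, so they may be ending above the sprue top. I'll check the real tip height by touching the flat middle of the jig.

Run:
```python
from h import *
a=.322
c=cam("wrist");b=bot.current_tool_pos()
for dz in(-.011,0,.011):
    for dy in(0,.011):print(dz,dy,proj(c,b+np.array([-np.sin(a)*dy,np.cos(a)*dy,dz])).round(1))
bot.movel([.5376,.0398,.075],speed=.15)
bot.movel([.562,.0247,.06],speed=.15)
print(bot.movel([.562,.0247,.030],speed=.05,f_stop=5),bot.current_tool_pos(),np.round(bot.current_ft_force(),2))
bot.movel([.562,.0247,.075],speed=.15);bot.ungrasp();print(bot.current_t())
```

```text
-0.011 0 [319.9 284.7]
-0.011 0.011 [319.9 265. ]
0 0 [320.  293.6]
0 0.011 [320.  272.8]
0.011 0 [320.  303.6]
0.011 0.011 [320.  281.7]
False [0.56211044 0.02472971 0.03007748] [-0.56  0.85  0.42]
17.8833
```

Run:
```python
from h import *
bot.gripper_close(40)
bot.movel([.562,.0247,.035],speed=.15)
print(bot.movel([.562,.0247,.004],speed=.04,f_stop=4),bot.current_tool_pos(),np.round(bot.current_ft_force(),2))
bot.movel([.562,.0247,.065],speed=.15);bot.ungrasp();print(bot.current_t())
```

```text
True [0.56190458 0.02466616 0.0127648 ] [-2.34 -0.25  7.27]
20.925
```

The tips touch at TCP z = 12.8 mm, so they really stand about 11 mm behind the TCP. All working heights come down by 22 mm.

Run:
```python
from h import *
a=.322
bot.movel([.5376,.0398,.05],speed=.15)
bot.movel([.5376,.0398,.019],speed=.1,f_stop=15)
bot.gripper_close(40);print("w",bot.current_grip_width(),bot.current_finger_force())
assert bot.current_grip_width()>.006
bot.movel([.5376,.0398,.04],speed=.08)
bot.movel([.5376,.0398,.09],speed=.2)
print("w",bot.current_grip_width(),bot.current_finger_force(),bot.current_t())
assert bot.current_grip_width()>.006
bot.movel([.482,.278,.075],speed=.22);
bot.movel([.482,.278,.020],speed=.1,f_stop=15);bot.ungrasp();print(bot.current_tool_pos())
bot.movel([.482,.278,.10],speed=.2)
c=cam("wrist");bot.grab_frame("wrist")
for l in("sprued","dish"):
    for d in bot.spot_point("wrist",l)[:1]:print(l,d["p"],w(c,d["centre"]))
print(bot.current_t())
```

```text
w 0.007215764870794282 39.0330970287323
w 0.007118558153737908 39.239614605903625 23.2583
[0.48197495 0.27799202 0.01999128]
sprued 0.86 [0.48414455 0.27608018 0.00806446]
dish 0.65 [ 0.48464269  0.27770408 -0.0010944 ]
26.6583
```

The casting is in the dish. Now the cover.

```bash
cat >> h.py <<'E'
def rect(c,m,z):
    m=cv2.morphologyEx((m*255).astype('uint8'),cv2.MORPH_OPEN,np.ones((3,3)))
    cn=max(cv2.findContours(m,0,1)[0],key=cv2.contourArea).reshape(-1,2)
    P=np.array([onz(c,u,z)[:2] for u in cn.astype(float)],'float32')*1000
    (x,y),(ww,hh),an=cv2.minAreaRect(P)
    if ww>hh: an-=90; ww,hh=hh,ww
    return x/1000,y/1000,ww,hh,np.radians(an)
E
python3 - <<'E'
from h import *
go([.44,-.314,.14],.557,.62)
bot.wait(.1)
c=cam("wrist");im=bot.grab_frame("wrist");D=bot.silhouettes("wrist","cover")
for d in D[:2]:
    m=d["pixels"];print(round(d["p"],2),m.sum(),np.array(rect(c,m,.015)).round(4))
for l in("cover_handle","cover"):
    for d in bot.spot_point("wrist",l)[:2]:print(l,round(d["p"],2),w(c,d["centre"]).round(4))
g=im.copy(); 
if D: g[D[0]["pixels"]^cv2.erode(D[0]["pixels"].astype('uint8'),np.ones((3,3))).astype(bool)]=[255,0,0]
np.save("w4.npy",im);np.save("w4c.npy",c,allow_pickle=True)
save("cov.png",np.clip(g.astype(float)**1.0,0,255).astype('uint8'));print(bot.current_t(),bot.current_tool_pos())
E
```

```text
0.58 13389 [  0.4378  -0.3167  77.354  130.5008   0.5559]
cover_handle 0.72 [ 0.4397 -0.3186  0.0457]
cover 0.88 [ 0.4356 -0.3107 -0.0014]
29.625 [ 0.44010587 -0.31487834  0.1409051 ]
```

View pics/cov.png

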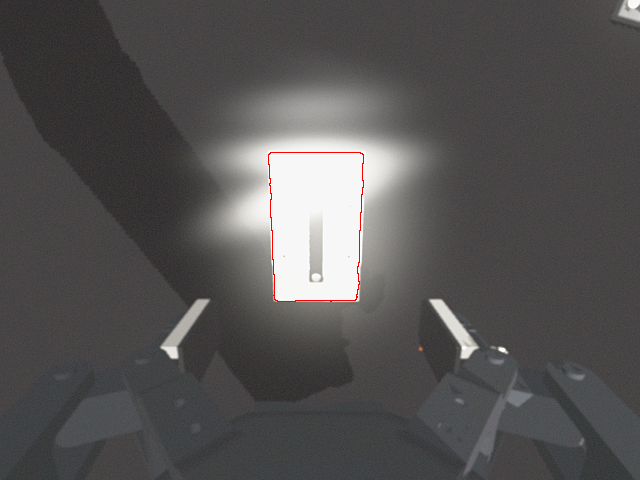

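The mask outlines the silver cover cleanly (270–363, 153–300), and the rectangle of 77 x 130 mm matches. Grasp and carry.

Run:
```python
from h import *
bot.move_ptp([.4378,-.3167,.06],R(.556))
bot.movel([.4378,-.3167,.016],speed=.12,f_stop=15);print(bot.current_tool_pos())
bot.gripper_close(100);print("w",bot.current_grip_width(),bot.current_finger_force(),bot.current_tool_pos())
assert bot.current_grip_width()>.008
bot.movel([.4378,-.3167,.10],speed=.15);print("w",bot.current_grip_width(),np.round(bot.current_ft_force(),2),np.round(bot.current_torque(),2))
bot.movel([.562,.0247,.085],R(.322),speed=.2);bot.wait(.15)
f0=bot.current_ft_force();print(np.round(f0,2),bot.current_tool_pos(),bot.current_t())
h=bot.movel([.562,.0247,.040],speed=.04,f_stop=5)
print(h,bot.current_tool_pos(),np.round(np.array(bot.current_ft_force())-f0,2),np.round(bot.current_torque(),2),bot.current_t())
```

```text
[ 0.43866705 -0.31719646  0.01733916]
w 0.010053102631084377 97.8252911567688 [ 0.43821934 -0.31667657  0.01631014]
w 0.010360692324099348 [-0.35  0.15 -5.19] [-0.02  0.04  0.01]
[ 0.08 -0.56 -4.39] [0.56194444 0.02394579 0.08507097] 34.0583
True [0.56187149 0.02458161 0.04269016] [ 0.75 -0.02  8.57] [-0.09 -0.2   0.  ] 35.025
```

The cover is at about 26.4 mm, which is over both pins and onto the plungers. Press down.

Run:
```python
from h import *
h=bot.movel([.562,.0247,.030],speed=.02,f_stop=20)
print(h,bot.current_tool_pos(),np.round(bot.current_ft_force(),2),np.round(bot.current_torque(),2))
bot.wait(.5);print(bot.current_tool_pos(),np.round(bot.current_ft_force(),2),np.round(bot.current_torque(),2),bot.current_finger_force(),bot.current_t())
R_=bot.current_ee_rot();print(R_.round(4))
c=cam("top");bot.grab_frame("top")
for d in bot.spot_point("top","cover")[:2]:print(d["p"],w(c,d["centre"]))
for d in bot.spot_point("top","sprued")[:1]:print(d["p"],w(c,d["centre"]))
```

```text
True [0.56201228 0.02445827 0.04042112] [-2.16 -1.83  8.12] [-0.08  0.29  0.07]
[0.56198121 0.02443002 0.04039564] [-0.68 -0.42  6.78] [-0.07  0.42  0.07] 99.24632549285889 35.8417
[[-3.164e-01  9.486e-01 -1.300e-03]
 [ 9.486e-01  3.164e-01 -6.000e-04]
 [-1.000e-04 -1.400e-03 -1.000e+00]]
0.59 [0.48362316 0.27737471 0.00494629]
```

Run:
```python
from h import *
for z in(.0385,.0365,.0345):
    bot.movel([.562,.0247,z],speed=.02);bot.wait(.4)
    f=bot.current_ft_force();print(z,bot.current_tool_pos(),np.round(f,2),np.round(bot.current_torque(),2),bot.current_t())
    if f[2]>25:break
```

```text
0.0385 [0.56197313 0.024553   0.04026741] [-9.27 -0.39 19.83] [-0.23  1.94  0.07] 36.6417
0.0365 [0.56201825 0.02452625 0.04017878] [-18.27  -1.73  40.23] [-0.48  3.91  0.1 ] 37.2917
```

Run:
```python
from h import *
bot.movel([.562,.0247,.0378],speed=.02);bot.wait(.4)
print(bot.current_tool_pos(),np.round(bot.current_ft_force(),2),np.round(bot.current_ee_rot()[:,2],4),bot.current_t())
print(bot.close_job())
```

```text
[0.56203422 0.02456652 0.04027341] [-12.57  -1.51  26.48] [-0.002  -0.0011 -1.    ] 37.9417
the job is handed in; nothing more can be done
None
```

I put the sprued casting in the white dish, fitted the cover over both pins, and pressed it flush with about 26 N while still holding it. The job is handed in at about 38 s, but the hand-in gave no verdict. My first two grasps closed on nothing, because the fingertips sit about 11 mm behind the TCP rather than ahead of it; I did not look at the other three castings again after covering them.

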